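Take the mixing paddle out of its hooded tray

ROBOT

A 7-joint arm with a two-finger parallel gripper is mounted at the origin on a cart in front of the work surface, level with it; the furniture and walls round the work are solid. World frame = base frame: x ahead of the robot, y to its left, z up, the work surface at z = 0. Lengths are in m, angles in rad, forces in N, time in s.
With the tool pointing down it reaches from about 0.425 to 0.925 m from the base axis. Payload 6.8 kg.
Tool frame: the origin (TCP) lies at the very end of the fingers, on their centre line; the grasp point (between the pads) lies 19 mm behind it; z points along the fingers, y is the line along which they close (so a half turn about z gives the same grasp; the last joint's range is limited). The gripper opens to 85 mm and grips with 20 to 120 N. Pads are 22 mm wide; open, the fingers measure 114 mm over their backs; the gripper's body (76 mm by 85 mm) begins 54 mm behind the grasp point. The pads swing forward as they close: fully open they stand 13 mm farther back than shut.
Start: joints at [-1.278, 0.477, 0.022, 1.555, -0.011, 1.109, -0.083], TCP at [0.263, 0.622, 0.231] pointing down, gripper open.
Joint ranges: [-2.96, 2.96], [-0.34, 2.1], [-1.41, 1.46], [0.24, 2.44], [-1.37, 4.51], [0.17, 1.92], [-2.96, 2.96]. Speed limits (rad/s): [2.39, 2.39, 3.14, 3.14, 3.14, 3.14, 3.14].

INTERFACE

Orientations are given as a rotation vector (axis times angle).
In Python, from bench import get_obs, viewer, r gives the robot as it stands. The module is installed in compiled form; this text tells all that it offers.
- The arm moves only by the tool play_rows, never from a script. Its argument "commands" is a list that holds one entry, the list of rows, each a list of 5 numbers: the gripper's target within -1 to 1 (shut at 1, half-way at 0, fully open at -1), then the shift along the tool's x, y, z scaled (see below), then the turn about the tool's z scaled (see below). A call has 1 to 12 rows; each row is the pose to reach, as a shift and turn from the pose commanded when the call began, along the tool's axes at that moment; what a row does not reach only later rows make up. The controller multiplies each number of a shift by 0.2 m and each number of a turn by pi/2 rad. A row lasts 1/12 s, in which the tool goes at most 41.7 mm and 7.16 degrees, less where a joint would pass 70% of its speed; a pose out of reach is approached as far as the arm can. A call with a number of a shift or a turn outside -1 to 1 is refused whole. A call with a gripper value outside its range is refused whole. The fingers move at their own pace and stop on an object; "grip_force" is the grip in N (left out, the last holds). Time passes only in rows, so rows that repeat a pose let the fingers close. It gives the time, the measured TCP pose, the force, the opening and the grip force at its end, in the units of the state.
- get_obs(): the state, without advancing time (a new reading comes with each control period).
- viewer.grab_frame(name): name is "side" or "top" or "wrist"; returns a dict with "pixels" (480x640x3 uint8, red, green, blue), "fovy" (degrees; the focal length in pixels is half the picture's height over the tangent of half this angle, whatever the lens; pixels are square), "cx", "cy" (the principal point, pixels), "world_to_cam" (4x4, takes a point from world to camera coordinates); the wrist camera has in their place "hand_eye" (4x4, takes a point from camera to tool coordinates, whose origin is the TCP and whose axes are the flange's). Camera axes: x right, y up, looking along -z (the intrinsics and any distortion apply to the point x, -y, -z); pixel columns grow to the right and rows downward; lengths in m; the calibration is good to about 2 mm. A picture is of the moment at which its call begins: read the wrist's pose just before it. There is no depth.
- r.hand_in(): hands the job in; it is judged then, once.
Trained networks look in a picture, given as the dict that the camera call returned (one of the last four; its "shot" number tells which), for a name from the list of things; names that differ only in an ending like _2 or _b are one class to them, and where a whole thing is asked for, a point or a joint stands for the part that bears it (a point fixed in the world has none). Each returns a list of dicts, best first, with "score" (0 to 1); they miss things now and then, are a little off and sometimes report something else, mostly with a low value. They report only what shows in the picture. A call takes as long as a camera call.
- viewer.trace(picture, thing): "pixels" (480x640 bool, what is visible of it) and "rect" ([left, top, right, bottom] in pixels, round what is visible of it).
The state is a dict: "clock": time; "joints": joint angles; "qvel": joint speeds; "tau": joint torques, N m; "tcp_pos": TCP position; "orientation": TCP orientation; "contact_force": force on the tool from outside, world axes, zero at the start; "moment": the same for the moment, N m; "grip_width": finger opening in m; "gripper_force": force on a finger pad.
Only numpy, scipy, OpenCV 4.12 (cv2) and the standard library are available. Lean on these libraries where they do the work, as an engineer would, in place of code of your own. Each camera call takes 0.05 s, during which the arm holds its last target. There are 200 camera calls.

TASK

Take the long mixing paddle out of the hooded metal tray: lift its blade off the locating peg, slide it lengthways under one hood until its other end is free, tilt that end up and draw the paddle out diagonally through the opening between the hoods, without wrenching it against the tray. Finish while still holding it in the gripper, still and steady above the tray, every part of it at least 10 cm higher than the tray's top. Do not disturb the mug, spice jar and kitchen timer behind the tray.

Things in the scene. Friction and masses are not known exactly. Their poses are not given: they have to be found in the camera images.
- tray: Aluminium tray fixed to the counter, 377 (its y) x 132 (its x) x 70 mm high, origin at the centre of its underside, z up. Inside 365 x 120 mm; floor top at z = 6 mm; walls 6 mm thick, 66 mm high all round; a clear hood over each end. Two black ribs cross the floor at y = -90 and +55 mm (8 mm wide, tops at z = 19 mm); the paddle lies on them, its ends under both hoods.
- hood_edge_a (a point): Middle of the inner lower edge (blue strip) of the clear plastic hood at the tray's -y end, over the handle: y = -107.5, z = 66 mm in the tray's frame. The hood covers the full width from here to the end wall, 75 mm, and is 4 mm thick (top at 70 mm). The open part between the two hoods is 215 mm long.
- hood_edge_b (a point): The same for the hood at the tray's +y end, over the blade: y = +107.5, z = 66 mm in the tray's frame.
- tray_peg (a point): Centre of the top of the steel locating peg on the tray floor, 12 mm in diameter, at x = 0, y = +75, z = 29 mm in the tray's frame. It stands loosely through the hole in the paddle's blade and reaches 2 mm above the blade, so the paddle must rise more than 10 mm before it can slide.
- paddle_center (a point): Middle of the loose mixing paddle (0.10 to 0.22 kg, 270 mm long along its y, z up), at half the handle's height; grasp the handle here, it balances within 15 mm. Starts nearly parallel to the tray, blade to +y, about over the tray's centre, 28 mm above its underside. Brown wooden handle 22 mm wide x 18 mm high, from y = -135 to +46 mm.
- paddle_hole (a point): Centre of the 22 x 22 mm square hole in the paddle's green blade, at y = +75 mm from the paddle's middle. The blade is 64 mm wide x 8 mm thick, from y = +45 to +135 mm; its underside is level with the handle's, 9 mm below the paddle's middle.
- paddle_handle_end (a point): End of the paddle's handle, 135 mm from its middle, at half the handle's height.
- paddle_blade_end (a point): End of the paddle's blade, 135 mm from its middle, at half the blade's thickness.
- mug: Small speckled mug with one handle, 63 x 88 x 49 mm, origin at the centre of its underside; leave it alone.
- spice_jar: Spice jar with a red lid, 45 mm in diameter, 108 mm high, origin at the centre of its underside; leave it alone.
- timer: Cream kitchen timer, 60 mm in diameter, 52 mm high, origin at the centre of its underside; leave it alone.

How it is judged:
By the outcome, as a careful person would: the job done as asked, in the order asked, and still so for the second after the job is handed in, while the arm keeps its last pose, push and grip.
It also fails if it takes over 38 s, if anything falls off the work surface, if the arm or the gripper's body presses on something with over 40 N, if the wrist force passes 120 N, or if a joint passes its speed limit or range.

## Working session

There is one attempt and no reset: what is moved stays moved. The work goes in short steps, Python scripts to look and compute and a tool call to move; the robot and the scene stay as the last step left them, time stands still between calls to the robot, and variables do not carry over. Pictures are saved under pics/ and viewed, at most 10 in all, crops included, and the job is handed in when it is done.

Besides the shell and the picture viewer there is one more tool, called after "Emit:" as name(argument=value, ...) on one line, values as JSON. play_rows: Moves the arm, as the interface text tells. Shifts and turns lie within -1 to 1; 1 stands for 0.2 m of shift or pi/2 rad of turn. Its arguments: {"type":"object","properties":{"commands":{"type":"array","items":{"type":"array","items":{"type":"array","items":{"type":"number","minimum":-1,"maximum":1}}}},"grip_force":{"type":"number"}},"required":["commands"]}

```bash
mkdir -p pics
cat > h.py <<'E'
import numpy as np, cv2
from bench import get_obs, viewer, r
from scipy.spatial.transform import Rotation as R
def cam(p):
    f=240/np.tan(np.radians(p["fovy"])/2); return np.array([[f,0,p["cx"]],[0,f,p["cy"]],[0,0,1]])
def w2c(p,o=None):
    if "world_to_cam" in p: return np.array(p["world_to_cam"])
    T=np.eye(4);T[:3,:3]=R.from_rotvec(o["orientation"]).as_matrix();T[:3,3]=o["tcp_pos"]
    return np.linalg.inv(T@np.array(p["hand_eye"]))
def proj(p,X,o=None):
    W=w2c(p,o); c=np.atleast_2d(X)@W[:3,:3].T+W[:3,3]; c=c*[1,-1,-1]; q=c@cam(p).T; return q[:,:2]/q[:,2:]
def onz(p,uv,z,o=None):
    W=w2c(p,o); uv=np.atleast_2d(uv); d=np.c_[uv,np.ones(len(uv))]@np.linalg.inv(cam(p)).T*[1,-1,-1]@W[:3,:3]
    c=-W[:3,:3].T@W[:3,3]; return c+d*((z-c[2])/d[:,2])[:,None]
def save(p,n): cv2.imwrite(f"pics/{n}.png",p["pixels"][:,:,::-1])
E
python3 - <<'E'
from h import *
o=get_obs();print(o)
for n in ("top","side"):
    p=viewer.grab_frame(n);save(p,n+"0");print(n,[k for k in p],p["fovy"],p["cx"],p["cy"],w2c(p).round(3).tolist())
    for t in ("tray","paddle_center","hood_edge_a","tray_peg","paddle_hole","mug","spice_jar","timer"):
        try:
            d=viewer.trace(p,t);print(t,[(round(x["score"],2),np.round(x["rect"])) for x in d[:2]])
        except Exception as e: print(t,e)
E
```

```text
{'clock': 0.0, 'joints': array([-1.27807521,  0.47780832,  0.02233931,  1.55647393, -0.01145632,
        1.1093219 , -0.08315464]), 'qvel': array([ 0.00097724, -0.00016296, -0.00100914,  0.00109597,  0.00079123,
       -0.00266252, -0.001429  ]), 'tau': array([-6.18896374e-04, -5.96452975e+01,  1.60730258e+00, -2.81194085e+01,
        1.23595764e-02,  9.19540529e-03, -1.33162806e-05]), 'tcp_pos': array([0.26315617, 0.62092563, 0.23031074]), 'orientation': array([-6.25383284e-01, -3.07851479e+00,  2.94200941e-03]), 'contact_force': array([ 0.76479334, -1.09304942,  0.74180798]), 'moment': array([ 0.03118194,  0.02197799, -0.00599021]), 'gripper_force': 0.0, 'grip_width': 0.08550051757707149}
top ['pixels', 'fovy', 'cx', 'cy', 'world_to_cam', 'shot'] 48.02724796384373 311.9509749983892 240.65763057329923 [[0.002, -1.0, 0.005, -0.051], [0.984, 0.003, 0.178, -0.62], [-0.178, 0.005, 0.984, -0.984], [0.0, 0.0, 0.0, 1.0]]
tray [(0.96, array([258., 246., 471., 367.]))]
paddle_center [(0.9, array([308., 276., 419., 330.])), (0.25, array([207., 146., 251., 183.]))]
hood_edge_a [(0.74, array([2
[... 341 characters left out ...]
78431882327176 321.20699294221646 239.94147177203226 [[-0.947, -0.321, -0.005, 0.557], [0.21, -0.633, 0.745, -0.215], [-0.242, 0.704, 0.667, -0.717], [0.0, 0.0, 0.0, 1.0]]
tray [(0.68, array([307., 169., 451., 318.]))]
paddle_center [(0.91, array([357., 202., 412., 262.]))]
hood_edge_a [(0.7, array([310., 170., 449., 316.])), (0.19, array([358., 200., 416., 262.]))]
tray_peg [(0.75, array([306., 168., 454., 318.]))]
paddle_hole [(0.98, array([355., 200., 413., 259.])), (0.37, array([306., 170., 453., 316.]))]
mug [(0.62, array([179., 281., 220., 321.])), (0.27, array([356., 202., 416., 264.]))]
spice_jar [(0.6, array([229., 218., 255., 275.]))]
timer [(0.85, array([264., 195., 289., 225.]))]
```

Run:
```python
import cv2
a=cv2.imread("pics/top0.png")[130:390,190:510];cv2.imwrite("pics/top0c.png",cv2.resize(a,None,fx=2.3,fy=2.3,interpolation=cv2.INTER_CUBIC))
```

```text
(no output)
```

View pics/top0c.png

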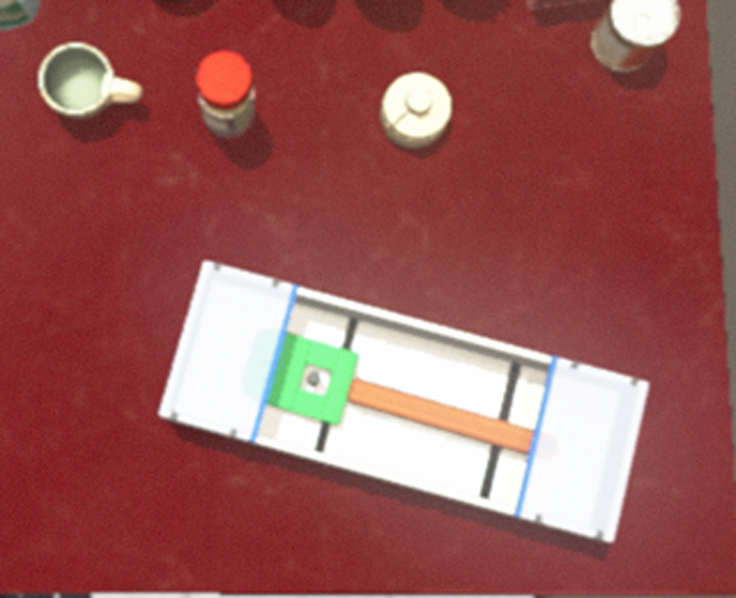

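View pics/side0.png

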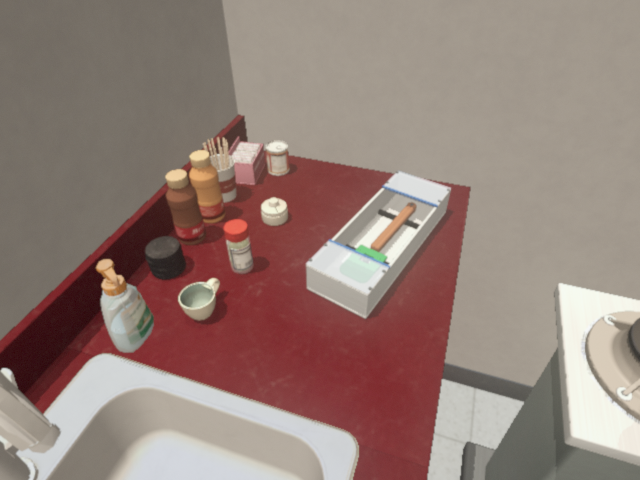

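The top view shows the tray with blade end (+y) at the left. In the crop, the blue edges run about (295,287)-(254,441) and (555,357)-(519,516), and the peg is near (315,378). The mug, jar and timer stand behind, and the side view agrees.

```bash
cat > meas.py <<'E'
from h import *
def blobs(p,o=None,zb=.07,zh=.037):
    hsv=cv2.cvtColor(np.ascontiguousarray(p["pixels"]),cv2.COLOR_RGB2HSV)
    out={}
    for n,lo,hi in (("blue",(100,110,100),(120,255,255)),("green",(50,120,60),(80,255,255)),("brown",(5,110,100),(16,255,255))):
        m=cv2.inRange(hsv,lo,hi); k,l,s,c=cv2.connectedComponentsWithStats(m)
        out[n]=[]
        for i in np.argsort(-s[1:,4])[:3]+1:
            if s[i,4]<40: continue
            q=np.argwhere(l==i)[:,::-1].astype(np.float32)
            out[n].append((int(s[i,4]),cv2.minAreaRect(q)))
    return out
def boxw(p,rect,z,o=None):
    b=onz(p,cv2.boxPoints(rect),z,o); return b
def show(p,o=None):
    for n,L in blobs(p,o).items():
        z={"blue":.068,"green":.027,"brown":.037}[n]
        for a,rc in L:
            b=boxw(p,rc,z,o)[:,:2]; e=b[1]-b[0],b[2]-b[1]; l=[np.linalg.norm(x) for x in e]; i=int(l[1]>l[0]); 
            print(n,a,np.round(rc[0],1),"c",b.mean(0).round(4),"size",np.round(l,4),"dir deg",round(np.degrees(np.arctan2(e[i][1],e[i][0])),1))
E
python3 - <<'E'
from meas import *
p=viewer.grab_frame("top");show(p)
print("peg",onz(p,[190+315/2.3,130+376/2.3],.029))
for n,uv in (("mug",(85,90)),("jar",(228,120)),("timer",(416,125))): print(n,onz(p,[190+uv[0]/2.3,130+uv[1]/2.3],.02))
E
```

```text
blue 75 [307.7 292.1] c [ 0.5207 -0.0414] size [0.0931 0.0032] dir deg -15.3
green 254 [317.2 292.1] c [ 0.5239 -0.0598] size [0.0587 0.0295] dir deg -13.9
brown 1016 [352. 102.] c [ 0.9149 -0.1311] size [0.0945 0.0685] dir deg -14.9
brown 771 [380.8 310. ] c [ 0.4889 -0.1815] size [0.0196 0.1543] dir deg -106.3
brown 435 [170. 103.] c [0.9107 0.2434] size [0.0536 0.057 ] dir deg -177.4
peg [[ 0.52091133 -0.07861531  0.029     ]]
mug [[0.7749071  0.12480525 0.02      ]]
jar [[ 0.74774194 -0.0025177   0.02      ]]
timer [[ 0.74376546 -0.16897737  0.02      ]]
```

```bash
cat >> h.py <<'E'
def go(X,yaw=None,o=None):
    """row (shift xyz, turn) taking TCP to X with tool y at world yaw deg (mod 180)"""
    if o is None: o=get_obs()
    M=R.from_rotvec(o["orientation"]).as_matrix(); s=M.T@(np.array(X)-o["tcp_pos"])/.2
    y0=np.degrees(np.arctan2(M[1,1],M[0,1])); t=0 if yaw is None else -((yaw-y0+90)%180-90)/90
    return s.round(4),round(t,4)
def after(X,yaw):
    a=np.radians(yaw); M=np.array([[-np.sin(a),np.cos(a),0],[np.cos(a),np.sin(a),0],[0,0,-1]]).T
    M=np.c_[[-np.sin(a),np.cos(a),0],[np.cos(a),np.sin(a),0],[0,0,-1]]
    return dict(tcp_pos=np.array(X),orientation=R.from_matrix(M).as_rotvec())
E
python3 - <<'E'
from h import *
o=get_obs()
for X,y in (((.38,.46,.24),48),((.45,.28,.24),29),((.47,.08,.24),7),((.48,-.10,.24),-15.5)):
    print(go(X,y,o)); o=after(X,y)
E
```

```text
(array([-0.852 , -0.5161, -0.0434]), np.float64(0.2115))
(array([-0.8623, -0.4346,  0.    ]), np.float64(0.2111))
(array([-0.9231, -0.3973, -0.    ]), np.float64(0.2444))
(array([-0.8994, -0.0601,  0.    ]), np.float64(0.25))
```

Emit:
play_rows(commands=[[[-1, -0.85, -0.52, -0.04, 0.21], [-1, -0.85, -0.52, -0.04, 0.21], [-1, -0.85, -0.52, -0.04, 0.21], [-1, -0.85, -0.52, -0.04, 0.21], [-1, -0.85, -0.52, -0.04, 0.21], [-1, -0.85, -0.52, -0.04, 0.21], [-1, -0.85, -0.52, -0.04, 0.21]]])

```text
clock: 1.53
tcp_pos: [0.3813, 0.4574, 0.2398]
orientation: [1.129, 2.931, 0.001]
contact_force: [-1.3, 1.0, 0.1]
grip_width: 0.0857
gripper_force: 0.0
```

Emit:
play_rows(commands=[[[-1, -0.86, -0.43, 0, 0.21], [-1, -0.86, -0.43, 0, 0.21], [-1, -0.86, -0.43, 0, 0.21], [-1, -0.86, -0.43, 0, 0.21], [-1, -0.86, -0.43, 0, 0.21], [-1, -0.86, -0.43, 0, 0.21], [-1, -0.86, -0.43, 0, 0.21]]])

```text
clock: 2.12
tcp_pos: [0.4502, 0.2806, 0.2395]
orientation: [-1.591, -2.709, -0.001]
contact_force: [-0.7, 0.7, 0.1]
grip_width: 0.0852
gripper_force: 0.0
```

Emit:
play_rows(commands=[[[-0.2, -0.92, -0.4, 0, 0.24], [-0.2, -0.92, -0.4, 0, 0.24], [-0.2, -0.92, -0.4, 0, 0.24], [-0.2, -0.92, -0.4, 0, 0.24], [-0.2, -0.92, -0.4, 0, 0.24], [-0.2, -0.92, -0.4, 0, 0.24], [-0.2, -0.92, -0.4, 0, 0.24]]])

```text
clock: 2.7
tcp_pos: [0.4703, 0.0817, 0.2395]
orientation: [-2.069, -2.364, -0.001]
contact_force: [0.2, 1.3, 0.3]
grip_width: 0.0513
gripper_force: 0.0
```

Emit:
play_rows(commands=[[[-0.2, -0.9, -0.06, 0, 0.25], [-0.2, -0.9, -0.06, 0, 0.25], [-0.2, -0.9, -0.06, 0, 0.25], [-0.2, -0.9, -0.06, 0, 0.25], [-0.2, -0.9, -0.06, 0, 0.25], [-0.2, -0.9, -0.06, 0, 0.25], [-0.2, -0.9, -0.06, 0, 0.25]]])

```text
clock: 3.28
tcp_pos: [0.4831, -0.0966, 0.2391]
orientation: [-2.487, -1.919, -0.0]
contact_force: [0.8, 0.8, 0.4]
grip_width: 0.0512
gripper_force: 0.0
```

Run:
```python
from meas import *
o=get_obs();p=viewer.grab_frame("wrist");save(p,"w1");M=R.from_rotvec(o["orientation"]).as_matrix();print(o["clock"],o["tcp_pos"],M.round(3).tolist(),o["grip_width"],o["contact_force"]);show(p,o)
```

```text
3.2833 [ 0.48308464 -0.09662966  0.23911383] [[0.254, 0.967, -0.0], [0.967, -0.254, 0.0], [0.0, -0.0, -1.0]] 0.0511900950859423 [0.76042772 0.78477574 0.41313699]
blue 1026 [358.  139.9] c [ 0.5287 -0.0425] size [0.0051 0.1326] dir deg -15.5
blue 571 [336.5 379.5] c [ 0.4587 -0.2528] size [0.0056 0.1095] dir deg -14.7
green 4006 [352.1 176.8] c [ 0.5193 -0.076 ] size [0.0619 0.0625] dir deg -16.5
brown 3374 [346.1 293. ] c [ 0.4858 -0.1874] size [0.1732 0.0203] dir deg 73.1
```

View pics/w1.png

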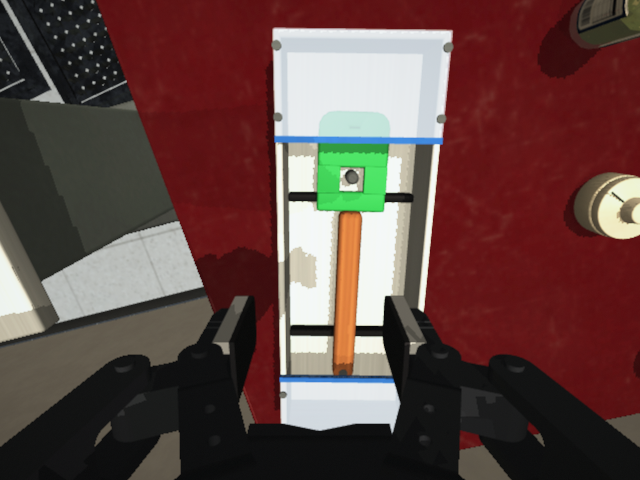

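The wrist view shows the blade and peg at (351,177), the handle running straight down to (343,375), and blue edges at rows 140 and 380. It agrees with the top view: paddle centre ≈ (0.4985, -0.148), yaw ≈ -16.4°.

Run:
```python
from h import *
print(go((.4985,-.148,.10),-16.3))
```

```text
(array([-0.2332,  0.1414,  0.6949]), np.float64(0.0188))
```

Emit:
play_rows(commands=[[[-0.2, -0.233, 0.141, 0.2, 0.018], [-0.2, -0.233, 0.141, 0.4, 0.018], [-0.2, -0.233, 0.141, 0.6, 0.018], [-0.2, -0.233, 0.141, 0.695, 0.018], [-0.2, -0.233, 0.141, 0.695, 0.018], [-0.2, -0.233, 0.141, 0.695, 0.018]]])

```text
clock: 3.83
tcp_pos: [0.4969, -0.1487, 0.0992]
orientation: [-2.511, -1.882, 0.004]
contact_force: [0.7, -0.6, 0.9]
grip_width: 0.0514
gripper_force: 0.0
```

Run:
```python
from meas import *
o=get_obs();p=viewer.grab_frame("wrist");save(p,"w2");print(o["clock"],o["tcp_pos"],o["grip_width"],o["contact_force"]);show(p,o)
print(go((.4985,-.148,.012),-16.3))
```

```text
3.8333 [ 0.49687317 -0.14869633  0.09919681] 0.05144188073622438 [ 0.71181179 -0.59450063  0.90520807]
blue 4660 [322.6  28.9] c [ 0.5287 -0.0418] size [0.1337 0.0053] dir deg -15.4
green 15192 [322.5 108.5] c [ 0.5206 -0.0712] size [0.062  0.0718] dir deg -103.5
brown 8516 [320.6 304.9] c [ 0.4872 -0.1819] size [0.1611 0.0202] dir deg 72.2
(array([ 0.0069, -0.001 ,  0.4449]), np.float64(-0.0002))
```

View pics/w2.png

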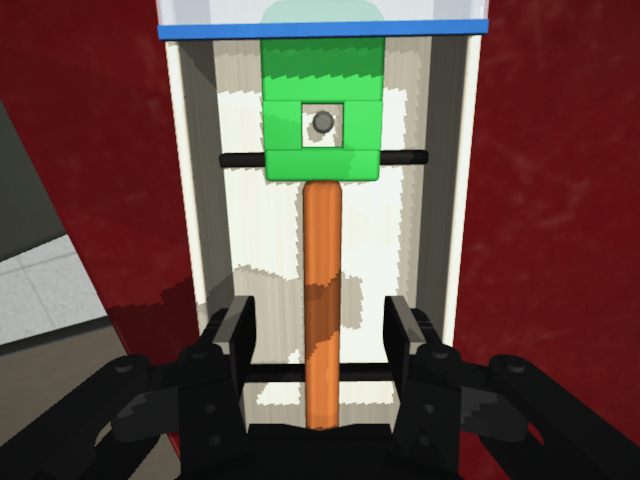

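The view shows the handle centred between the open fingers (col 322), with the hole over the peg at (322,121). I'll descend and grip.

Emit:
play_rows(commands=[[[-0.2, 0.006, 0, 0.12, 0], [-0.2, 0.006, 0, 0.24, 0], [-0.2, 0.006, 0, 0.34, 0], [-0.2, 0.006, 0, 0.4, 0], [-0.2, 0.006, 0, 0.435, 0], [-0.2, 0.006, 0, 0.435, 0], [0.5, 0.006, 0, 0.435, 0], [1, 0.006, 0, 0.435, 0], [1, 0.006, 0, 0.435, 0], [1, 0.006, 0, 0.435, 0], [1, 0.006, 0, 0.435, 0], [1, 0.006, 0, 0.435, 0]]], grip_force=50)

```text
clock: 4.88
tcp_pos: [0.4988, -0.1503, 0.0147]
orientation: [2.516, 1.879, 0.003]
contact_force: [-1.1, 0.1, 5.6]
grip_width: 0.0213
gripper_force: 49.0
```

Emit:
play_rows(commands=[[[1, 0, 0, -0.01, 0], [1, 0, 0, -0.02, 0], [1, 0, 0, -0.03, 0], [1, 0, 0, -0.045, 0], [1, 0, 0, -0.06, 0], [1, 0, 0, -0.075, 0], [1, 0, 0, -0.09, 0], [1, 0, 0, -0.095, 0], [1, 0, 0, -0.095, 0]]])

```text
clock: 5.63
tcp_pos: [0.4979, -0.1502, 0.0326]
orientation: [2.517, 1.88, 0.001]
contact_force: [-0.6, -1.0, -1.6]
grip_width: 0.0214
gripper_force: 49.1
```

Run:
```python
from meas import *
o=get_obs();print(o["tcp_pos"],o["moment"]);p=viewer.grab_frame("wrist");q=viewer.grab_frame("side");show(p,o)
c=q["pixels"][150:330,290:470];c=cv2.resize(c,(560,560),interpolation=cv2.INTER_CUBIC)
w=cv2.resize(p["pixels"],(240,180));d=np.zeros((560,800,3),np.uint8);d[:,:560]=c;d[:180,560:]=w
save({"pixels":d},"g1")
print(go((.4985-.037*.267,-.148-.037*.964,o["tcp_pos"][2]),-15.5))
```

```text
[ 0.49792018 -0.1501685   0.03262175] [-0.02958836  0.00687328  0.00507346]
green 36500 [317.5 104.5] c [ 0.5192 -0.0745] size [0.0724 0.071 ] dir deg 69.0
brown 11737 [319. 320.] c [ 0.496  -0.1549] size [0.0228 0.0978] dir deg -105.2
(array([-0.1739,  0.0042, -0.0017]), np.float64(-0.0109))
```

View pics/g1.png

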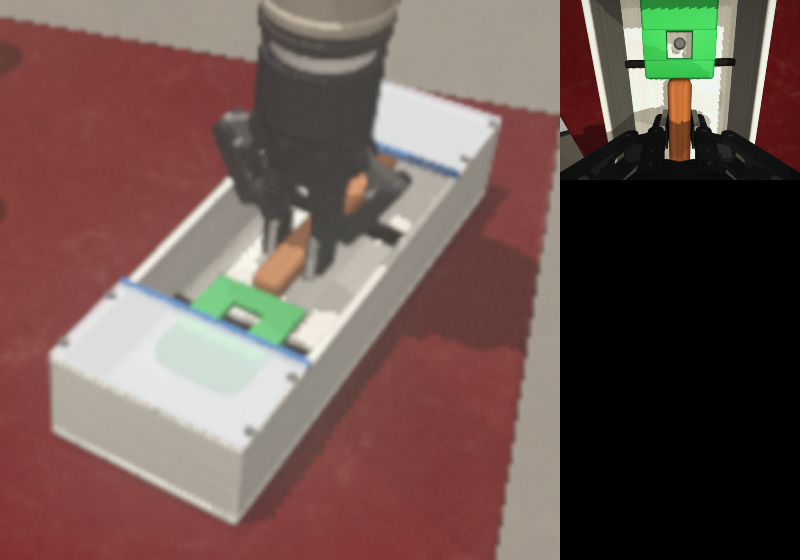

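The paddle is lifted about 18 mm and level: the hole now shows the peg below it (crop 240,315; inset 680,43). Next I slide it under hood a.

Emit:
play_rows(commands=[[[1, -0.015, 0, 0, -0.005], [1, -0.035, 0, 0, -0.01], [1, -0.055, 0, 0, -0.01], [1, -0.075, 0, 0, -0.01], [1, -0.095, 0.002, 0, -0.01], [1, -0.115, 0.003, 0, -0.01], [1, -0.135, 0.004, 0, -0.01], [1, -0.155, 0.004, 0, -0.01], [1, -0.17, 0.004, 0, -0.01], [1, -0.175, 0.004, 0, -0.01], [1, -0.175, 0.004, 0, -0.01]]])

```text
clock: 6.65
tcp_pos: [0.4884, -0.1843, 0.0323]
orientation: [2.503, 1.899, -0.0]
contact_force: [0.2, -0.0, -0.3]
grip_width: 0.0209
gripper_force: 49.1
```

Run:
```python
from meas import *
o=get_obs();print(o["tcp_pos"],o["moment"],o["contact_force"]);p=viewer.grab_frame("wrist");q=viewer.grab_frame("side");show(p,o)
b=blobs(p)["green"][0][1];print(onz(p,cv2.boxPoints(b),.045,o).round(4).tolist())
c=q["pixels"][150:330,290:470];c=cv2.resize(c,(480,480),interpolation=cv2.INTER_CUBIC)
w=cv2.resize(p["pixels"],(320,240));d=np.zeros((480,800,3),np.uint8);d[:,:480]=c;d[:240,480:]=w
save({"pixels":d},"g2")
```

```text
[ 0.48843423 -0.18428741  0.03230909] [-0.01378008  0.01239938 -0.01986547] [ 0.19381498 -0.0184931  -0.33483869]
green 36416 [318.  104.5] c [ 0.5088 -0.1084] size [0.0705 0.0723] dir deg -101.3
brown 11617 [319. 320.] c [ 0.4866 -0.1889] size [0.0227 0.0976] dir deg -104.3
[[0.4874, -0.0702, 0.045], [0.547, -0.0869, 0.045], [0.5346, -0.1492, 0.045], [0.4656, -0.1299, 0.045]]
```

View pics/g2.png

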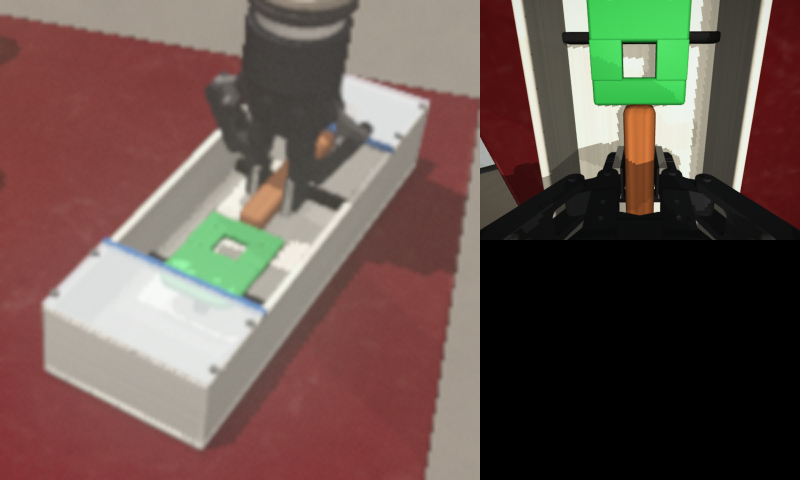

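The view shows the blade clear of hood b: hole at (228,247), and the wrist data puts the blade end at y ≈ 97 mm in the tray frame. Now I ease the grip to 20 N and raise it slowly, so the hood edge pivots the paddle in the pads.

Emit:
play_rows(commands=[[[1, 0, 0, 0, 0], [1, 0, 0, -0.01, 0], [1, 0, 0, -0.02, 0], [1, 0, 0, -0.03, 0], [1, 0, 0, -0.04, 0], [1, 0, 0, -0.05, 0], [1, 0, 0, -0.06, 0], [1, 0, 0, -0.07, 0], [1, 0, 0, -0.08, 0], [1, 0, 0, -0.08, 0]]], grip_force=20)

```text
clock: 7.58
tcp_pos: [0.4886, -0.1838, 0.0484]
orientation: [-2.502, -1.9, -0.0]
contact_force: [0.8, -0.4, -7.0]
grip_width: 0.0206
gripper_force: 48.1
```

```bash
cat > st.py <<'E'
from meas import *
o=get_obs();print(o["clock"],o["tcp_pos"],o["moment"].round(3),o["contact_force"].round(2));p=viewer.grab_frame("wrist");show(p,o)
g=blobs(p)["green"];m=cv2.inRange(cv2.cvtColor(np.ascontiguousarray(p["pixels"]),cv2.COLOR_RGB2HSV),(50,120,60),(80,255,255))
rows=np.where(m.sum(1)>255*60)[0];
for y in rows[::max(1,len(rows)//5)]: x=np.where(m[y])[0];print(y,x[0],x[-1])
E
python3 st.py
```

```text
7.5833 [ 0.4885926  -0.18384419  0.04839872] [ 0.12  -0.352  0.098] [ 0.83 -0.44 -6.95]
green 37567 [317.5 104.5] c [ 0.5088 -0.1073] size [0.0802 0.0823] dir deg -15.6
brown 11799 [319.5 320. ] c [ 0.4846 -0.1973] size [0.0258 0.1089] dir deg -104.2
0 208 427
42 212 424
84 213 422
126 218 418
168 223 413
```

Emit:
play_rows(commands=[[[1, 0, 0, 0, 0], [1, 0, 0, 0, 0]]], grip_force=20)

```text
clock: 7.8
tcp_pos: [0.4885, -0.1838, 0.0482]
orientation: [-2.502, -1.9, 0.0]
contact_force: [1.2, -0.3, -4.6]
grip_width: 0.021
gripper_force: 48.2
```

Emit:
play_rows(commands=[[[0.6, 0, 0, 0, 0], [0.6, 0, 0, 0, 0]]], grip_force=20)

```text
clock: 7.97
tcp_pos: [0.4886, -0.1839, 0.0483]
orientation: [-2.502, -1.9, -0.0]
contact_force: [1.4, -0.8, -5.2]
grip_width: 0.0211
gripper_force: 48.2
```

```bash
python3 st.py
```

```text
7.9667 [ 0.48859144 -0.18388503  0.04826269] [ 0.211 -0.301  0.081] [ 1.4  -0.79 -5.16]
green 37537 [317.5 104.5] c [ 0.5088 -0.1073] size [0.0801 0.0822] dir deg -15.6
brown 11801 [319.5 319.5] c [ 0.4846 -0.197 ] size [0.0257 0.1092] dir deg -104.2
0 208 427
42 212 424
84 214 422
126 218 418
168 223 413
```

```bash
cat >> st.py <<'E'
K=cam(p);W=np.linalg.inv(w2c(p,o));P=[]
for y in rows[3:-12:2]:
    x=np.where(m[y])[0];d=K[0,0]*.064/(x[-1]-x[0]+1)
    c=np.array([((x[0]+x[-1])/2-K[0,2])*d/K[0,0],-(y-K[1,2])*d/K[0,0],-d,1]);P.append((W@c)[:3])
P=np.array(P);s=(P[:,:2]-o["tcp_pos"][:2])@[.267,.964];k=np.polyfit(s,P[:,2],1)
print("tilt deg",np.degrees(np.arctan(k[0])),"blade top z at centre",k[1],"s",s.min(),s.max())
E
sed -i '/^for y in rows\[::max/d' st.py
python3 st.py
```

```text
8.0167 [ 0.48856651 -0.18389327  0.0482595 ] [ 0.241 -0.254  0.061] [ 0.73  0.1  -4.79]
green 37539 [317.5 104.5] c [ 0.5088 -0.1074] size [0.0801 0.0822] dir deg -15.6
brown 11806 [319.5 319.5] c [ 0.4846 -0.197 ] size [0.0257 0.1092] dir deg -104.2
tilt deg 3.112562035690476 blade top z at centre 0.058399580689061426 s 0.05028973571810147 0.10809316863782067
```

It is pivoting (about 3°) at a gentle 5–7 N, so I'll continue slowly.

Emit:
play_rows(commands=[[[1, 0, 0, -0.004, 0], [1, 0, 0, -0.008, 0], [1, 0, 0, -0.012, 0], [1, 0, 0, -0.016, 0], [1, 0, 0, -0.02, 0], [1, 0, 0, -0.024, 0], [1, 0, 0, -0.028, 0], [1, 0, 0, -0.032, 0], [1, 0, 0, -0.036, 0], [1, 0, 0, -0.04, 0], [1, 0, 0, -0.044, 0], [1, 0, 0, -0.044, 0]]])

```text
clock: 9.07
tcp_pos: [0.4883, -0.184, 0.0571]
orientation: [-2.502, -1.899, 0.0]
contact_force: [0.4, -1.5, -7.3]
grip_width: 0.0211
gripper_force: 47.3
```

```bash
python3 st.py
```

```text
9.0667 [ 0.48829042 -0.18395111  0.05714813] [ 0.153 -0.211  0.046] [ 0.4  -1.53 -7.34]
green 40313 [318.5 105. ] c [ 0.5089 -0.1074] size [0.0954 0.0849] dir deg -15.6
brown 11838 [319.5 320. ] c [ 0.4829 -0.2021] size [0.0281 0.1151] dir deg -104.2
tilt deg 9.729285168963894 blade top z at centre 0.0667638927835846 s 0.051235222180581845 0.10490902757177295
```

Tilt is 9.7° and the blade end is about 12 mm above the hood top. Now I draw it out diagonally along the paddle's axis.

Emit:
play_rows(commands=[[[1, 0.01, 0, 0.004, 0], [1, 0.03, 0, 0, 0], [1, 0.06, 0, -0.005, 0], [1, 0.09, 0, -0.01, 0], [1, 0.12, 0, -0.015, 0], [1, 0.15, 0, -0.02, 0], [1, 0.18, 0, -0.025, 0], [1, 0.21, 0, -0.03, 0], [1, 0.24, 0, -0.035, 0], [1, 0.27, 0, -0.04, 0], [1, 0.28, 0, -0.043, 0], [1, 0.28, 0, -0.043, 0]]])

```text
clock: 10.12
tcp_pos: [0.504, -0.1292, 0.0658]
orientation: [-2.501, -1.901, -0.001]
contact_force: [0.1, -0.3, -1.8]
grip_width: 0.021
gripper_force: 48.1
```

```bash
python3 st.py
```

```text
10.1167 [ 0.50395621 -0.12918861  0.06578485] [ 0.094 -0.006 -0.002] [ 0.08 -0.29 -1.8 ]
blue 1450 [476.6  73.6] c [ 0.5791 -0.056 ] size [0.0306 0.0051] dir deg -14.9
blue 1327 [164.5  74.9] c [ 0.4773 -0.0281] size [0.0053 0.0279] dir deg -16.2
blue 306 [319.  80.] c [ 0.5272 -0.0436] size [0.0013 0.0244] dir deg -15.5
green 40056 [318.5 105.5] c [ 0.5245 -0.0526] size [0.0993 0.0897] dir deg -15.5
brown 11934 [319.5 320. ] c [ 0.4974 -0.1521] size [0.0296 0.1212] dir deg -104.1
tilt deg 9.007523572679561 blade top z at centre 0.07570097859127191 s 0.05134322010284811 0.1050343047275677
```

Emit:
play_rows(commands=[[[1, 0.03, 0, -0.005, 0], [1, 0.06, 0, -0.01, 0], [1, 0.09, 0, -0.014, 0], [1, 0.12, 0, -0.018, 0], [1, 0.14, 0, -0.022, 0], [1, 0.14, 0, -0.024, 0], [1, 0.14, 0, -0.024, 0]]])

```text
clock: 10.75
tcp_pos: [0.5113, -0.1027, 0.0706]
orientation: [2.501, 1.901, 0.0]
contact_force: [0.4, -0.3, -1.1]
grip_width: 0.0209
gripper_force: 48.1
```

Run:
```python
from h import *
o=get_obs();print(o["contact_force"]);q=viewer.grab_frame("side");t=viewer.grab_frame("top")
d=np.zeros((400,800,3),np.uint8);d[:,:400]=cv2.resize(q["pixels"][140:330,280:470],(400,400),interpolation=cv2.INTER_CUBIC)
d[:,400:]=cv2.resize(t["pixels"][190:400,260:470],(400,400),interpolation=cv2.INTER_CUBIC);save({"pixels":d},"g3")
```

```text
[ 0.3840137  -0.29882419 -1.07447596]
```

View pics/g3.png

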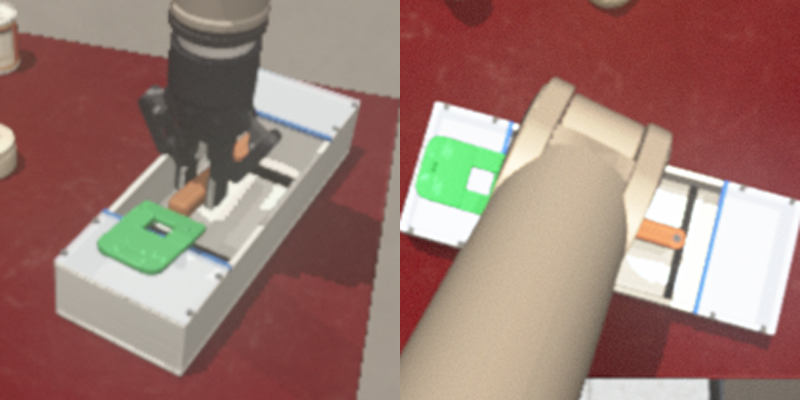

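The blade lies above hood b, and the handle end (683,238) is clear of the blue edge of hood a (about col 705). I'll lift straight up, then centre it over the tray.

Emit:
play_rows(commands=[[[1, 0, 0, -0.03, 0], [1, 0, 0, -0.09, 0], [1, 0, 0, -0.16, 0], [1, 0, 0, -0.23, 0], [1, -0.02, 0, -0.3, 0], [1, -0.05, 0, -0.38, 0], [1, -0.08, 0, -0.46, 0], [1, -0.11, 0, -0.54, 0], [1, -0.14, 0, -0.62, 0], [1, -0.17, 0, -0.7, 0], [1, -0.19, 0, -0.78, 0], [1, -0.2, 0, -0.84, 0]]])

```text
clock: 11.85
tcp_pos: [0.5002, -0.143, 0.2409]
orientation: [2.503, 1.896, 0.002]
contact_force: [0.5, 0.4, -0.3]
grip_width: 0.0212
gripper_force: 48.1
```

Emit:
play_rows(commands=[[[1, 0, 0, -0.03, 0], [1, 0, 0, -0.05, 0], [1, 0, 0, -0.05, 0], [1, 0, 0, -0.05, 0], [1, 0, 0, -0.05, 0], [1, 0, 0, -0.05, 0], [1, 0, 0, -0.05, 0], [1, 0, 0, -0.05, 0]]])

```text
clock: 12.52
tcp_pos: [0.5002, -0.1415, 0.2481]
orientation: [-2.502, -1.899, 0.001]
contact_force: [0.5, -0.0, -0.5]
grip_width: 0.0213
gripper_force: 48.1
```

```bash
python3 st.py
python3 - <<'E'
from h import *
q=viewer.grab_frame("side");t=viewer.grab_frame("top");print(get_obs()["qvel"].round(3))
d=np.zeros((300,800,3),np.uint8);d[:,:400]=cv2.resize(q["pixels"],(400,300));d[:,400:]=cv2.resize(t["pixels"],(400,300));save({"pixels":d},"g4")
E
```

```text
12.5167 [ 0.50019458 -0.14148309  0.248096  ] [-0.057 -0.045  0.045] [ 0.55 -0.01 -0.48]
blue 439 [318.5  87.5] c [ 0.5269 -0.0418] size [0.0571 0.0037] dir deg -15.6
green 40226 [318.5 105. ] c [ 0.5221 -0.0585] size [0.1989 0.1786] dir deg -15.6
brown 12766 [319.  320.5] c [ 0.4652 -0.2642] size [0.062  0.2513] dir deg -104.2
brown 67 [637. 316.] c [ 0.7818 -0.3355] size [0.004  0.0302] dir deg -92.2
tilt deg 8.670857224634787 blade top z at centre 0.2587897717880698 s 0.05135375505125667 0.10505012270723299
[-0.001 -0.002 -0.001 -0.002  0.002 -0.001 -0.002]
```

View pics/g4.png

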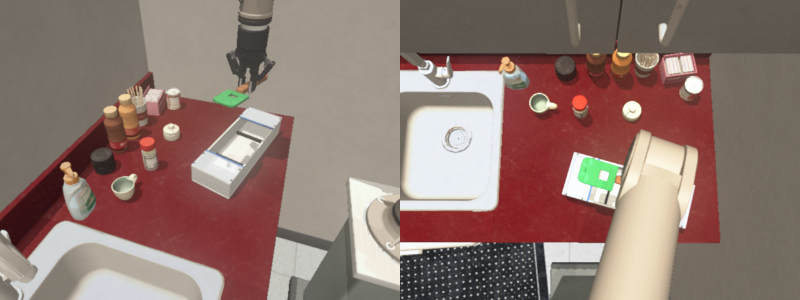

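The paddle is held still above the tray at (235,97). Its lowest point is about z = 0.23 m, against the required 0.17 m, and the mug, jar and timer are untouched.

```bash
python3 -c "
from bench import r
print(r.hand_in())"
```

```text
the job is handed in; nothing more can be done
None
```

The paddle is out of the tray and the job is handed in. The gripper holds it steady above the tray, its lowest point about 16 cm above the tray's top, and the mug, jar and timer look undisturbed.

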